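# Weigh a pail of onions on a sprung kitchen hook

## Task

Weigh the pail of onions: lift it off the counter by its wooden grip, hang it by the middle of its steel bar on the sprung hook of the stand scale, and ease its whole weight slowly onto the hook as the hook dips. Never strike the hook, let it jump up or down, or force it down to its stop. Let go, and leave the pail hanging still and level on the hook, clear of the counter, without spilling it or disturbing the mug, jar and bowl.

Things in the scene. Friction and masses are not known exactly. Their poses are not given: they have to be found in the camera images.
- scale: stand scale, fixed: grey base plate, white post 75 mm wide, 320 mm tall, a flat steel hook reaching out of it. Origin on the counter right under the hook's seat; x level, from the hook's upturned tip through the seat to the post, z up. Along +x from the seat the base plate (14 mm high) starts at 55 mm, the post's front at 120 mm; the post carries nothing above the hook
- hook_seat (a point): where the axis of the pail's bar lies when hung in the hook's trough; moves with the hook, 250 mm above the counter when unloaded. Hook: flat bar 14 mm wide (scale's y), 5 mm thick; trough 14 mm wide at the bottom, sides sloping up. Tip at scale x = -28 mm, its top 19 mm above this point; the arm behind is 9 mm above it, level to the post; underside 12 mm below
- hook (a joint): how far the hook has dipped (m), 0 unloaded to 0.095 at its lower stop. A spring of 110 N/m (9.1 mm more for each newton, after the first 0.2 N) with little damping: let go out of balance it bounces at 1.5 to 3 Hz, dying away in 2 to 3 s. Moving faster than about 0.08 m/s counts as a jump
- basket: round steel pail of onions, 120 mm across, 66 mm high, onions to 75 mm; rigid wire bail up to a level steel bar (10 mm thick, 72 mm long, along y), wooden grip above it. Origin: centre of the underside, z up. Weighs 0.22 to 0.86 kg, not known beforehand, balanced under the bar. Same when turned half round. Opening under the bar, for the hook to pass along x: 55 mm high, 72 mm wide at the bar
- basket_grip (a point): centre of the wooden grip, 172 mm above the pail's bottom: an upright block 18 mm (x) by 36 mm (y) by 40 mm high, its lower face 12 mm above the bar's axis
- basket_bar (a point): middle of the bar, on its axis, 140 mm above the pail's bottom, 32 mm below basket_grip
- mug: white mug, 76 mm across, 85 mm high, origin at the centre of its underside; leave alone
- jar: brown glass jar with a steel lid, 64 mm across, 85 mm high, origin at the centre of its underside; leave alone
- bowl: blue bowl, 110 mm across, 45 mm high, origin at the centre of its underside; leave alone

How it is judged:
On the way, in this order (a step that is already met when the one before it is completed fails the run):
1. the pail is lifted clear of the counter, not yet on the scale (height (world z) of basket above 0.03 m and contact force between basket and scale below 0.1 N), for 0.2 s.
2. its bar is in the hook's trough and the hook dips under it (distance between basket_bar and hook_seat below 0.015 m and value of joint hook above 0.006 m and contact force between basket and scale above 0.5 N), for 0.1 s.
3. the pail is let go and hangs still (contact force between the fingers and basket below 0.05 N and distance between basket_bar and hook_seat below 0.015 m and velocity of joint hook between -0.02 and 0.02 m/s and linear speed of basket below 0.03 m/s), for 0.5 s.
At the end, for the whole second after the job is handed in: The pail hangs freely on the hook, the middle of its bar within 15 mm of the hook's seat, the hook dipped by more than 12 mm under its weight and still (under 20 mm/s), the pail moving at less than 30 mm/s, within 0.2 rad of level, its bottom more than 10 mm above the counter (distance between basket_bar and hook_seat below 0.015 m and value of joint hook above 0.012 m and contact force between basket and scale above 1.5 N and velocity of joint hook between -0.02 and 0.02 m/s and linear speed of basket below 0.03 m/s and angle between basket's own z axis and vertical below 0.2 rad and height (world z) of basket above 0.01 m); the robot touches nothing.
It fails at once if the hook jumps: it moves up or down faster than 0.08 m/s (velocity of joint hook above 0.08 m/s or velocity of joint hook below -0.08 m/s).
It fails at once if the hook is forced down to its stop (dipped over 88 mm) (value of joint hook above 0.088 m).
It fails at once if the scale is struck or forced by the pail, gripper or arm with over 15 N (contact force between any of basket, the fingers, the arm and scale above 15 N).
It fails at once if the pail is tipped by more than 0.6 rad (angle between basket's own z axis and vertical above 0.6 rad).
It fails at once if the mug, jar or bowl is moved by more than 20 mm or tipped (distance of any of mug, jar, bowl from where it was at the start of the episode above 0.02 m or angle between any of mug, jar, bowl's own z axis and vertical above 0.3 rad).
It also fails if it takes over 61 s, if anything falls off the work surface, if the arm or the gripper's body presses on something with over 40 N, if the wrist force passes 120 N, or if a joint passes its speed limit or range.

## Robot

A 7-joint arm with a two-finger parallel gripper is mounted at the origin on the work surface. World frame = base frame: x ahead of the robot, y to its left, z up, the work surface at z = 0. Lengths are in m, angles in rad, forces in N, time in s.
With the tool pointing down it reaches from about 0.4 to 0.85 m from the base axis. Payload 4.5 kg.
Tool frame: the origin (TCP) lies midway between the tips of the shut fingers; the grasp point (between the pads) lies 19 mm behind it (r.pinch_z is the distance from the TCP to the grasp point, in m); z points along the fingers, y is the direction in which the jaws open and shut (so a half turn about z gives the same grasp; the last joint's range is limited). The gripper opens to 88 mm and grips with 3 to 60 N. Pads are 18 mm wide; open, the fingers measure 123 mm over their backs; the gripper's body (75 mm by 187 mm) begins 45 mm behind the grasp point.
Start: joints at [1.283, 0.689, -0.195, 1.565, 0.157, 0.902, -0.215], TCP at [0.198, -0.593, 0.239] pointing down, gripper open.
Joint ranges: [-3.01, 3.01], [-0.46, 2.08], [-1.47, 1.51], [0.13, 2.56], [-1, 4.14], [0.04, 2.09], [-2.66, 2.66]. Speed limits (rad/s): [2.57, 2.57, 3.14, 3.14, 3.14, 3.14, 3.14].

## Interface

Orientations are given as a 3x3 rotation matrix whose columns are the frame's x, y, z axes.
In Python, from station import r, optics gives the robot as it stands.
- The arm moves only by the tool send_rows, never from a script. Its argument "motion" is a list that holds one entry, the list of rows, each a list of 7 numbers: the shift along the tool's x, y, z as a fraction of full scale, then the turn, a rotation vector about the tool's x, y, z as a fraction of full scale, then the opening, from 0 (shut) to 1 (fully open). In form: [[[dx, dy, dz, ax, ay, az, gripper], ...]]. A call has 1 to 12 rows; each row is the pose to reach, as a shift and turn from the pose commanded when the call began, along the tool's axes at that moment; what a row does not reach only later rows make up. Full scale, the value 1, is 250 mm for a shift and 30 degrees for a turn. A row lasts 1/8 s, in which the tool goes at most 62.5 mm and 10.7 degrees, less where a joint would pass 70% of its speed; a pose out of reach is approached as far as the arm can. A call with a number of a shift or a turn outside -1 to 1 is refused whole. A call with a gripper value outside its range is refused whole. The fingers move at their own pace and stop on an object; "force" is the grip in N (left out, the last holds). Time passes only in rows, so rows that repeat a pose let the fingers close. It gives the time, the measured TCP pose, the force and the opening at its end, in the units of the state.
- r.sense(): the state, without advancing time (a new reading comes with each control period).
- optics.grab_frame(name): name is "scene" or "top" or "wrist"; returns the picture (400x640x3 uint8, blue, green, red); there is no depth.
- optics.camera_model(name): a dict with "fx", "fy", "cx", "cy" (pixels), "pose" (4x4, takes a point from camera to world coordinates); the wrist camera has in their place "tool_from_camera" (4x4, takes a point from camera to tool coordinates, whose origin is the TCP and whose axes are the flange's). Camera axes: x right, y up, looking along -z (the intrinsics and any distortion apply to the point x, -y, -z); pixel columns grow to the right and rows downward; lengths in m; the calibration is good to about 2 mm. A picture is of the moment at which its call begins: read the wrist's pose just before it. camera_model takes no time and is no camera call.
- r.job_done(): hands the job in, once; it reports no verdict.
The state is a dict: "clock": time; "qpos": joint angles; "qvel": joint speeds; "effort": joint torques, N m; "tcp_pos": TCP position; "ee_rot": TCP orientation; "force": force on the tool from outside, world axes, zero at the start; "moment": the same for the moment, N m; "finger_gap": opening from 0.0 (shut) to 1.0 (fully open).
Only numpy, scipy, OpenCV 4.12 (cv2) and the standard library are available. Lean on these libraries where they do the work, as an engineer would, in place of code of your own. Each camera call takes 0.05 s, during which the arm holds its last target. There are 200 camera calls.

## Working session

There is one attempt and no reset: what is moved stays moved. The work goes in short steps, Python scripts to look and compute and a tool call to move; the robot and the scene stay as the last step left them, time stands still between calls to the robot, and variables do not carry over. Pictures are saved under pics/ and viewed, about 8 in all and at most 12, crops included, and the job is handed in when it is done.

Besides the shell and the picture viewer there is one more tool, called after "Call:" by a JSON object that holds its "op" and its "data", one argument or row to a line. send_rows: Moves the arm, as the interface text tells. Shift numbers are shares of 250 mm and turn numbers shares of 30 degrees, none past 1 either way. Its arguments: {"type":"object","properties":{"motion":{"type":"array","items":{"type":"array","items":{"type":"array","items":{"type":"number","minimum":-1,"maximum":1}}}},"force":{"type":"number"}},"required":["motion"]}

```bash
mkdir -p pics; ls
python3 - <<'E'
from station import r, optics
import cv2,numpy as np
for n in("scene","top"):
    cv2.imwrite(f"pics/{n}0.png",optics.grab_frame(n)); 
for n in("scene","top","wrist"):
    m=optics.camera_model(n); print(n,{k:np.round(v,4).tolist() if not isinstance(v,str) else v for k,v in m.items()})
s=r.sense();print({k:np.round(v,3).tolist() for k,v in s.items()},r.pinch_z)
E
```

```text
pics
scene {'fx': 517.0891, 'fy': 517.0891, 'cx': 328.3037, 'cy': 194.6895, 'pose': [[-0.5035, -0.752, 0.4254, 1.116], [0.864, -0.4391, 0.2464, 0.2294], [0.0015, 0.4916, 0.8708, 1.3263], [0.0, 0.0, 0.0, 1.0]]}
top {'fx': 426.5038, 'fy': 426.5038, 'cx': 318.9955, 'cy': 202.0241, 'pose': [[-0.0287, 0.9852, -0.1691, 0.375], [-0.9995, -0.0268, 0.0137, -0.0956], [0.009, 0.1694, 0.9855, 1.1385], [0.0, 0.0, 0.0, 1.0]]}
wrist {'fx': 315.6673, 'fy': 315.6673, 'cx': 320.1659, 'cy': 202.3371, 'tool_from_camera': [[0.0006, 0.9553, 0.2957, 0.0764], [1.0, -0.0003, -0.0011, 0.0004], [-0.001, 0.2957, -0.9553, -0.1453], [0.0, 0.0, 0.0, 1.0]]}
{'clock': 0.1, 'qpos': [1.283, 0.69, -0.195, 1.566, 0.157, 0.903, -0.215], 'qvel': [0.0, -0.001, -0.002, -0.001, -0.001, -0.001, 0.002], 'effort': [-0.002, -52.85, -1.271, -15.384, -0.053, 0.002, 0.0], 'tcp_pos': [0.197, -0.592, 0.238], 'ee_rot': [[0.949, 0.316, -0.001], [0.316, -0.949, 0.001], [-0.0, -0.002, -1.0]], 'force': [0.728, -0.532, -0.37], 'moment': [-0.045, 0.032, -0.012], 'finger_gap': 0.998} 0.0187
```

View pics/scene0.png

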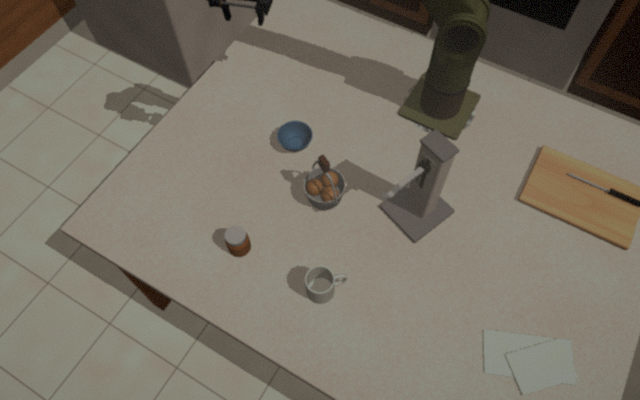

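View pics/top0.png

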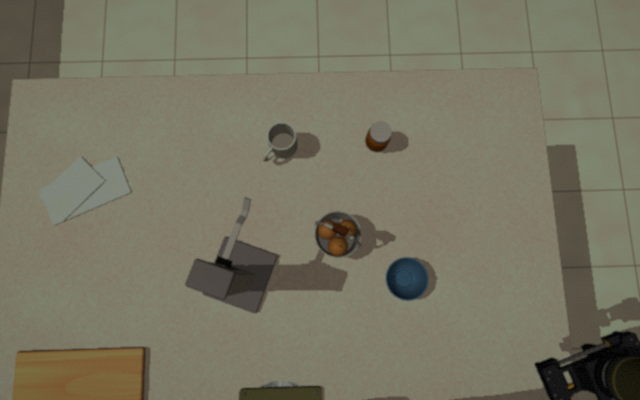

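The scene view shows the pail at (325,185), the scale with its hook tip near (390,195), the bowl at (295,137), the jar at (237,240) and the mug at (320,285). In the top view the pail is at (338,234), the hook tip at (247,202), the post at (212,278), the bowl at (407,278), the mug at (282,140) and the jar at (378,137). Next I'll enlarge the key parts.

Run:
```python
import cv2,numpy as np
t=cv2.imread("pics/top0.png");s=cv2.imread("pics/scene0.png")
g=lambda a:cv2.convertScaleAbs(a,alpha=1.7)
a=cv2.resize(g(t[190:320,180:380]),None,fx=4,fy=4,interpolation=cv2.INTER_CUBIC)
b=cv2.resize(g(s[120:250,295:465]),None,fx=4.5,fy=4.5,interpolation=cv2.INTER_CUBIC)
cv2.imwrite("pics/tc.png",a);cv2.imwrite("pics/sc.png",b)
```

```text
(no output)
```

View pics/tc.png

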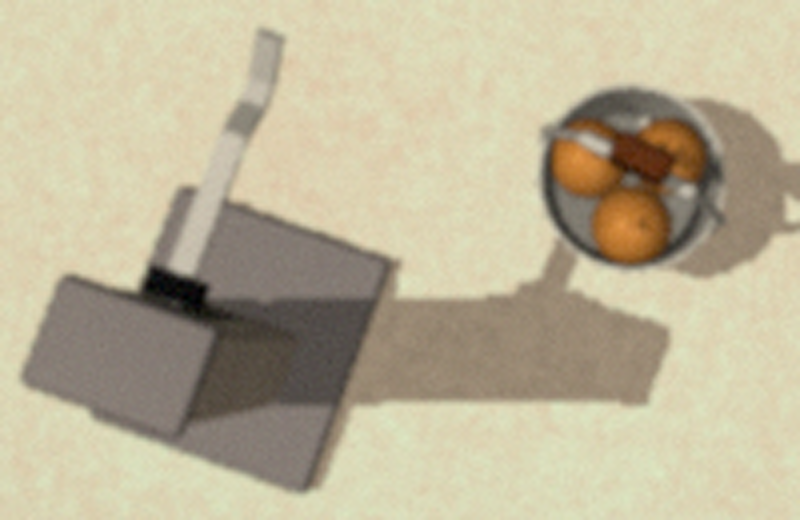

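View pics/sc.png

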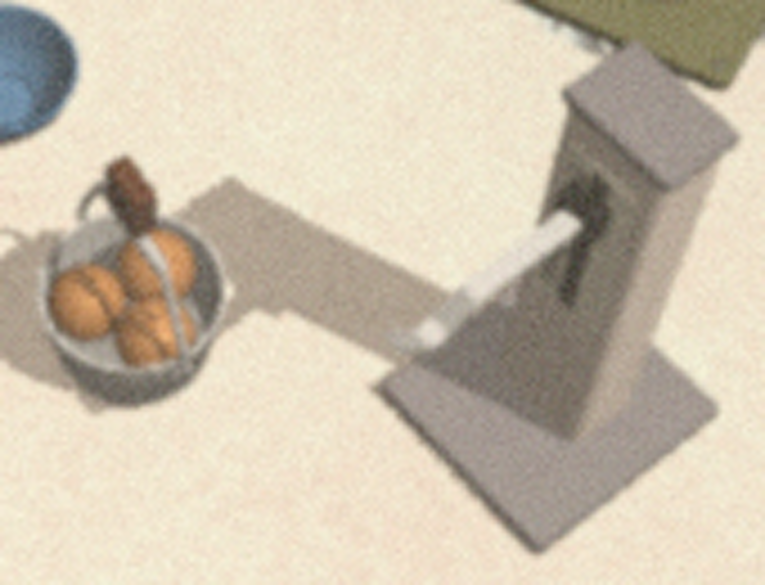

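In the top crop the hook runs from the tip (270,33) down its arm to (190,270), the plate's front corners are (180,188) and (395,262), and the grip top is near (643,155) with its long axis slanting down to the right. In the scene crop the grip top is near (122,165), the hook tip near (405,340), and the pail stands clear of everything.

```bash
cat > h.py <<'E'
import numpy as np
from station import r,optics
def cast(n,uv,z):
    m=optics.camera_model(n);P=np.array(m["pose"])
    d=P[:3,:3]@np.array([(uv[0]-m["cx"])/m["fx"],-(uv[1]-m["cy"])/m["fy"],-1]);o=P[:3,3]
    return o+d*(z-o[2])/d[2]
def T(u,v,z): return cast("top",(u/4+180,v/4+190),z)
def S(u,v,z): return cast("scene",(u/4.5+295,v/4.5+120),z)
E
python3 - <<'E'
from h import *
np.set_printoptions(precision=4,suppress=True)
p=lambda n,x:print(n,x[:2])
c=[T(180,188,.014),T(395,262,.014),T(305,490,.014)]
for x in c:p("plate T",x)
for u in((380,388),(540,550),(717,407)):p("plate S",S(*u,.014))
for u in((70,275),(215,325),(182,437),(25,380)):p("post T",T(*u,.32))
for u in((565,95),(667,187),(738,135),(635,42)):p("post S",S(*u,.32))
p("tip T",T(270,33,.269));p("tip S",S(405,340,.267))
p("arm1 T",T(195,270,.259));p("arm2 T",T(228,145,.259))
p("arm1 S",S(572,222,.259));p("arm2 S",S(465,300,.259))
p("grip T",T(643,155,.192));p("grip S",S(122,165,.192))
p("gA",T(614,147,.192));p("gB",T(667,167,.192))
p("rim T",T(632,177,.066))
p("bowl",cast("top",(407,278),.04));p("mug",cast("top",(282,140),.085));p("jar",cast("top",(379,130),.085))
E
```

```text
plate T [0.4812 0.1388]
plate T [ 0.4288 -0.0019]
plate T [0.2856 0.0574]
plate S [0.4336 0.0043]
plate S [0.4844 0.1417]
plate S [0.3375 0.1961]
post T [0.4124 0.1268]
post T [0.387 0.058]
post T [0.3357 0.0731]
post T [0.364  0.1469]
post S [0.3877 0.0602]
post S [0.4137 0.1304]
post S [0.3653 0.1492]
post S [0.3374 0.0778]
tip T [0.5361 0.0399]
tip S [0.5333 0.0459]
arm1 T [0.4159 0.0797]
arm2 T [0.4796 0.0632]
arm1 S [0.4179 0.0891]
arm2 S [0.4911 0.0609]
grip T [ 0.4756 -0.1555]
grip S [ 0.4709 -0.1634]
gA [ 0.4805 -0.1395]
gB [ 0.4686 -0.1686]
rim T [ 0.4753 -0.156 ]
bowl [ 0.3616 -0.3288]
mug [ 0.7199 -0.0199]
jar [ 0.7403 -0.2707]
```

```bash
cat >> h.py <<'E'
from scipy.spatial.transform import Rotation as Ro
def to(pos,yaw,parts=1):
    """pose with tool down, tool y at world angle yaw(deg); fractions for the move"""
    s=r.sense();p=np.array(s["tcp_pos"]);R=np.array(s["ee_rot"])
    a=np.radians(yaw);y=np.array([np.cos(a),np.sin(a),0]);z=np.array([0,0,-1.]);G=np.c_[np.cross(y,z),y,z]
    d=R.T@(np.array(pos)-p)/.25;v=np.degrees(Ro.from_matrix(R.T@G).as_rotvec())/30
    print("shift",d.round(4),"turn",v.round(4),"F",np.round(s["force"],2),"gap",round(s["finger_gap"],3),"t",s["clock"])
def wcast(uv,z):
    s=r.sense();M=np.eye(4);M[:3,:3]=s["ee_rot"];M[:3,3]=s["tcp_pos"];m=optics.camera_model("wrist");P=M@np.array(m["tool_from_camera"])
    d=P[:3,:3]@np.array([(uv[0]-m["cx"])/m["fx"],-(uv[1]-m["cy"])/m["fy"],-1]);o=P[:3,3]
    return o+d*(z-o[2])/d[2]
E
python3 -c "
from h import *
to([.335,-.375,.30],-47)"
```

```text
shift [ 0.797  -0.6513 -0.2471] turn [-3.100e-03 -4.000e-04 -8.185e-01] F [ 0.73 -0.53 -0.37] gap 0.998 t 0.1
```

Call:
{"op": "send_rows", "data": {
  "motion": [
    [[0.1,-0.08,-0.1,0,0,-0.1,1],[0.27,-0.22,-0.2,0,0,-0.3,1],[0.44,-0.36,-0.25,0,0,-0.5,1],[0.62,-0.51,-0.25,0,0,-0.7,1],[0.75,-0.62,-0.25,0,0,-0.8,1],[0.797,-0.651,-0.25,-0.003,0,-0.818,1],[0.797,-0.651,-0.25,-0.003,0,-0.818,1]]
  ]
}}

```text
clock: 0.98
tcp_pos: [0.3353, -0.3757, 0.3011]
ee_rot: [[0.731, 0.682, 0.0], [0.682, -0.731, -0.002], [-0.001, 0.002, -1.0]]
force: [0.2, -0.6, -0.5]
finger_gap: 1.001
```

```bash
python3 -c "
from h import *
to([.474,-.158,.30],-22)"
```

```text
shift [ 0.9998 -0.2587  0.0033] turn [ 0.0025  0.0022 -0.8336] F [ 0.15 -0.57 -0.46] gap 1.001 t 0.975
```

Call:
{"op": "send_rows", "data": {
  "motion": [
    [[0.1,-0.03,0,0,0,-0.1,1],[0.27,-0.08,0,0,0,-0.3,1],[0.47,-0.13,0,0,0,-0.5,1],[0.67,-0.18,0,0,0,-0.7,1],[0.87,-0.23,0,0,0,-0.8,1],[0.97,-0.255,0,0,0,-0.83,1],[1,-0.259,0,0.002,0.002,-0.834,1],[1,-0.259,0,0.002,0.002,-0.834,1],[1,-0.259,0,0.002,0.002,-0.834,1]]
  ]
}}

```text
clock: 2.1
tcp_pos: [0.4731, -0.1599, 0.3008]
ee_rot: [[0.378, 0.926, -0.001], [0.926, -0.378, -0.001], [-0.001, -0.0, -1.0]]
force: [-0.2, -0.4, -0.4]
finger_gap: 1.002
```

Run:
```python
from h import *
import cv2
f=optics.grab_frame("wrist");cv2.imwrite("pics/w1raw.png",f);cv2.imwrite("pics/w1.png",cv2.convertScaleAbs(f,alpha=1.7))
h=cv2.cvtColor(f,cv2.COLOR_BGR2HSV);print(np.round(r.sense()["tcp_pos"],4))
```

```text
[ 0.4732 -0.1596  0.3009]
```

View pics/w1.png

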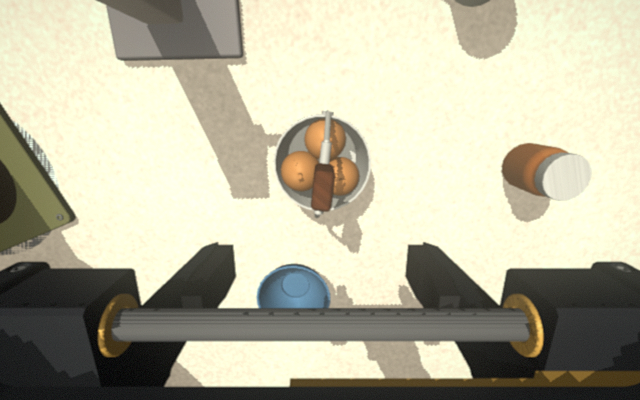

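The wrist view shows the grip at (323,187) with the bail running from (328,113) to (318,213), so the pail is a few degrees off the tool's yaw. I'll take one enlarged crop for the grip's faces.

Run:
```python
import cv2
f=cv2.imread("pics/w1raw.png");cv2.imwrite("pics/w1c.png",cv2.resize(cv2.convertScaleAbs(f[100:225,265:385],alpha=1.7),None,fx=5,fy=4.8,interpolation=cv2.INTER_CUBIC))
```

```text
(no output)
```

View pics/w1c.png

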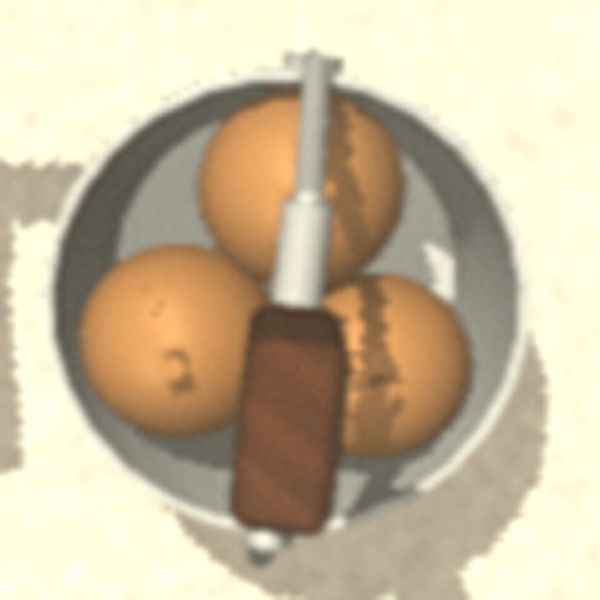

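The crop shows the grip's top face centred at crop (288,435), with its long axis from (296,342) to (280,526).

Run:
```python
from h import *
np.set_printoptions(precision=4,suppress=True)
c=lambda u,v,z:wcast((265+u/5,100+v/4.8),z)
g=c(288,435,.192);a=c(296,342,.192);b=c(280,526,.192);d=a-b
e1=c(313,60,.066);print(g,np.linalg.norm(d),"y-axis deg",np.degrees(np.arctan2(d[1],d[0])))
rim=c(290,300,.066);print("pail centre from rim",rim,"far bail",e1)
```

```text
[ 0.4782 -0.1537  0.192 ] 0.03316769772349665 y-axis deg 63.36303087008446
pail centre from rim [ 0.48  -0.153  0.066] far bail [ 0.5068 -0.1009  0.066 ]
```

```bash
python3 -c "
from h import *
to([.4785,-.1535,.164],-27)"
```

```text
shift [0.0311 0.0106 0.5474] turn [1.000e-04 1.600e-03 1.603e-01] F [ 0.91 -0.31  0.36] gap 0.999 t 2.15
```

Call:
{"op": "send_rows", "data": {
  "motion": [
    [[0.03,0.01,0.05,0,0,0.16,1],[0.031,0.01,0.17,0,0,0.16,1],[0.031,0.01,0.3,0,0,0.16,1],[0.031,0.01,0.42,0,0,0.16,1],[0.031,0.01,0.51,0,0,0.16,1],[0.031,0.01,0.547,0,0,0.16,1],[0.031,0.01,0.547,0,0,0.16,1],[0.031,0.01,0.547,0,0,0.16,0.4],[0.031,0.01,0.547,0,0,0.16,0.2],[0.031,0.01,0.547,0,0,0.16,0],[0.031,0.01,0.547,0,0,0.16,0],[0.031,0.01,0.547,0,0,0.16,0]]
  ],
  "force": 30
}}

```text
clock: 3.65
tcp_pos: [0.4793, -0.1515, 0.1644]
ee_rot: [[0.451, 0.893, 0.001], [0.893, -0.451, 0.0], [0.0, 0.001, -1.0]]
force: [-0.4, 0.5, -0.1]
finger_gap: 0.461
```

```bash
python3 -c "
from h import *
to([.4785,-.1535,.164],-27)"
```

```text
shift [-0.0088  0.0008  0.0014] turn [ 0.0011 -0.0006  0.0066] F [-0.42  0.49 -0.11] gap 0.461 t 3.65
```

Call:
{"op": "send_rows", "data": {
  "motion": [
    [[0,0,0,0,0,0,0],[0,0,0,0,0,0,0],[0,0,0,0,0,0,0],[0,0,0,0,0,0,0],[0,0,0,0,0,0,0],[0,0,0,0,0,0,0]]
  ]
}}

```text
clock: 4.4
tcp_pos: [0.4791, -0.1514, 0.1643]
ee_rot: [[0.451, 0.893, 0.0], [0.893, -0.451, 0.0], [0.0, 0.0, -1.0]]
force: [-1.5, 0.5, 0.6]
finger_gap: 0.206
```

Call:
{"op": "send_rows", "data": {
  "motion": [
    [[0,0,-0.01,0,0,0,0],[0,0,-0.04,0,0,0,0],[0,0,-0.1,0,0,0,0],[0,0,-0.18,0,0,0,0],[0,0,-0.27,0,0,0,0],[0,0,-0.36,0,0,0,0],[0,0,-0.45,0,0,0,0],[0,0,-0.52,0,0,0,0],[0,0,-0.555,0,0,0,0],[0,0,-0.564,0,0,0,0],[0,0,-0.564,0,0,0,0],[0,0,-0.564,0,0,0,0]]
  ]
}}

```text
clock: 5.9
tcp_pos: [0.4787, -0.1514, 0.3046]
ee_rot: [[0.451, 0.893, -0.001], [0.893, -0.451, 0.0], [-0.0, -0.001, -1.0]]
force: [-0.0, 0.3, -6.8]
finger_gap: 0.205
```

Run:
```python
from h import *
import cv2
F=[]
for i in range(4): F.append(r.sense()["force"]); optics.grab_frame("top")
print(np.round(np.mean(F,0),2),np.round(F,2)[:,2],r.sense()["moment"])
to([.642,-.0,.305],-20.5)
```

```text
[ 0.2   0.28 -6.63] [-6.8  -6.46 -6.72 -6.54] [-0.00599484 -0.02610361  0.0179208 ]
shift [ 0.8343  0.3086 -0.    ] turn [-0.0003 -0.0004 -0.2098] F [-0.23 -0.18 -6.98] gap 0.201 t 6.1
```

```bash
python3 -c "
from h import *
to([.623,.010,.305],-20.5)"
```

```text
shift [ 0.8358  0.2228 -0.    ] turn [-0.0003 -0.0004 -0.2098] F [-0.23 -0.18 -6.98] gap 0.201 t 6.1
```

Call:
{"op": "send_rows", "data": {
  "motion": [
    [[0.01,0.003,0,0,0,0,0],[0.05,0.013,0,0,0,-0.03,0],[0.13,0.035,0,0,0,-0.06,0],[0.24,0.064,0,0,0,-0.09,0],[0.37,0.099,0,0,0,-0.12,0],[0.5,0.133,0,0,0,-0.15,0],[0.62,0.165,0,0,0,-0.18,0],[0.72,0.192,0,0,0,-0.2,0],[0.79,0.211,0,0,0,-0.21,0],[0.825,0.22,0,0,0,-0.21,0],[0.836,0.223,0,0,0,-0.21,0],[0.836,0.223,0,0,0,-0.21,0]]
  ]
}}

```text
clock: 7.6
tcp_pos: [0.623, 0.0096, 0.3052]
ee_rot: [[0.351, 0.937, -0.0], [0.937, -0.351, -0.001], [-0.001, 0.0, -1.0]]
force: [-0.2, 0.7, -7.0]
finger_gap: 0.202
```

Run:
```python
from h import *
import cv2
f=optics.grab_frame("wrist");cv2.imwrite("pics/w2.png",cv2.convertScaleAbs(f,alpha=1.7))
for n in("top","scene"): cv2.imwrite(f"pics/{n}2.png",optics.grab_frame(n))
to([.511,.052,.305],-20.5)
```

```text
shift [ 0.0037 -0.4794  0.0014] turn [ 0.0008  0.0011 -0.0022] F [-1.37  0.23 -6.43] gap 0.197 t 7.75
```

View pics/w2.png

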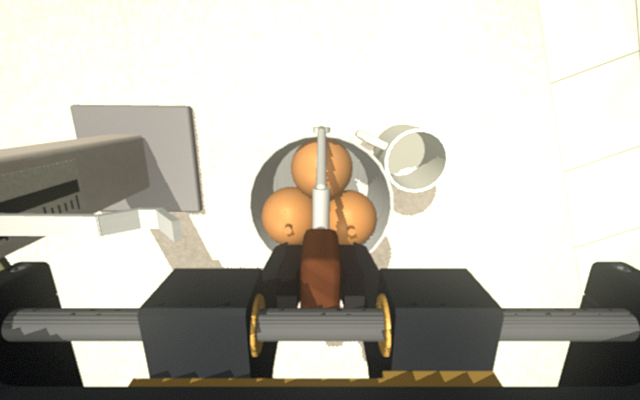

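The wrist view shows the gripped, level pail and the hook at left: the arm runs along v≈212–235 and the tip ends at u≈155–180. The plate's front edge is vertical at u≈195, so the yaw matches. I'll crop the hook.

Run:
```python
import cv2
f=cv2.imread("pics/w2.png");cv2.imwrite("pics/w2c.png",cv2.resize(cv2.convertScaleAbs(f[190:260,60:200],alpha=.8),None,fx=5.5,fy=5.5,interpolation=cv2.INTER_CUBIC))
```

```text
(no output)
```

View pics/w2c.png

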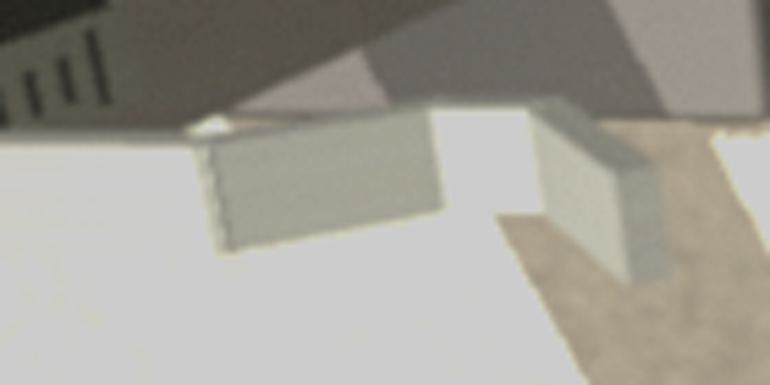

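In the crop the trough bottom is the quad centred at (488,160), and the tip's top face is centred at (643,225).

Run:
```python
from h import *
np.set_printoptions(precision=4,suppress=True)
c=lambda u,v,z:wcast((60+u/5.5,190+v/5.5),z)[:2]
d=np.array([-.937,.35])
print("seat from trough",c(488,160,.243));print("tip outer",c(660,222,.269)-d*0, "-> seat",c(660,222,.269)+.028*d)
a=c(432,108,.243);b=c(443,212,.243);print("y dir",np.degrees(np.arctan2(*(a-b)[::-1])),np.linalg.norm(a-b))
a=c(220,148,.259);b=c(228,250,.259);print("arm front edge",(a+b)/2)
# bar direction / position of pail in grip: grip top z = .305-.024+.052
print("grip top near wrist",wcast((321,270),.333), "tool", r.sense()["tcp_pos"])
e=wcast((322,130),.305-.024-.074);print("far bail",e)
to([.511,.052,.305],-20.5)
```

```text
seat from trough [0.5107 0.0504]
tip outer [0.5425 0.0408] -> seat [0.5163 0.0506]
y dir 65.44619330901901 0.014132615683158154
arm front edge [0.4897 0.0592]
grip top near wrist [0.6271 0.0181 0.333 ] tool [0.6229 0.009  0.3054]
far bail [0.6448 0.0623 0.207 ]
shift [ 0.0037 -0.4794  0.0014] turn [ 0.0008  0.0011 -0.0022] F [-1.37  0.23 -6.43] gap 0.197 t 7.75
```

```bash
python3 -c "
from h import *
to([.512,.0525,.308],-20.5)"
```

```text
shift [ 0.007  -0.4764 -0.0106] turn [ 0.0008  0.0011 -0.0022] F [-1.37  0.23 -6.43] gap 0.197 t 7.75
```

Call:
{"op": "send_rows", "data": {
  "motion": [
    [[0.007,-0.005,-0.01,0,0,0,0],[0.007,-0.02,-0.01,0,0,0,0],[0.007,-0.05,-0.01,0,0,0,0],[0.007,-0.1,-0.01,0,0,0,0],[0.007,-0.16,-0.01,0,0,0,0],[0.007,-0.23,-0.01,0,0,0,0],[0.007,-0.3,-0.01,0,0,0,0],[0.007,-0.36,-0.01,0,0,0,0],[0.007,-0.41,-0.01,0,0,0,0],[0.007,-0.45,-0.01,0,0,0,0],[0.007,-0.471,-0.01,0,0,0,0],[0.007,-0.476,-0.01,0,0,0,0]]
  ]
}}

```text
clock: 9.25
tcp_pos: [0.5124, 0.0533, 0.3079]
ee_rot: [[0.35, 0.937, 0.001], [0.937, -0.35, 0.0], [0.0, 0.001, -1.0]]
force: [0.1, -0.3, -7.2]
finger_gap: 0.206
```

Call:
{"op": "send_rows", "data": {
  "motion": [
    [[0,0,0,0,0,0,0],[0,0,0,0,0,0,0],[0,0,0,0,0,0,0]]
  ]
}}

```text
clock: 9.62
tcp_pos: [0.5126, 0.0532, 0.3077]
ee_rot: [[0.351, 0.937, 0.001], [0.937, -0.351, 0.0], [0.0, 0.001, -1.0]]
force: [0.9, 0.4, -6.5]
finger_gap: 0.201
```

Run:
```python
from h import *
import cv2
f=optics.grab_frame("wrist");
a=cv2.convertScaleAbs(f[150:350,200:440],alpha=1.4);s=optics.grab_frame("scene")[90:240,330:470]
a=cv2.resize(a,(480,400),interpolation=cv2.INTER_CUBIC);b=cv2.resize(cv2.convertScaleAbs(s,alpha=1.7),(320,343),interpolation=cv2.INTER_CUBIC)
o=np.zeros((400,800,3),np.uint8);o[:,:480]=a;o[:343,480:]=b;cv2.imwrite("pics/c3.png",o)
to([.512,.0525,.308],-20.5)
```

```text
shift [-0.0033 -0.0007 -0.0009] turn [ 0.0009 -0.0005 -0.0004] F [-0.31 -0.5  -6.3 ] gap 0.201 t 9.725
```

View pics/c3.png

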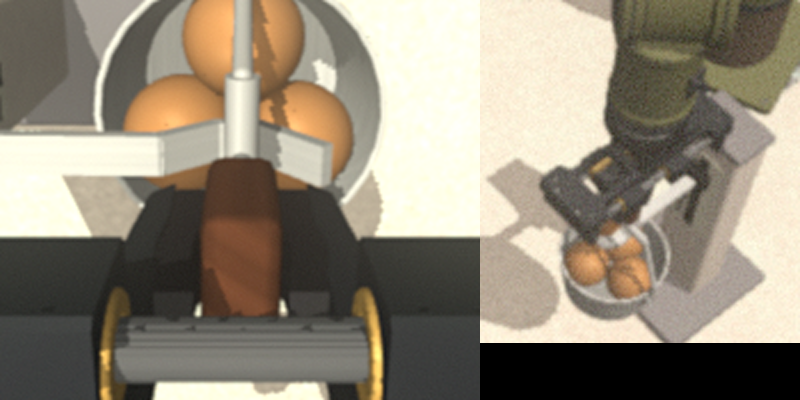

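The bar is centred over the trough: bar at u≈241, trough between u≈222 and u≈258. The hook passes through the opening. I'll lower it slowly.

Call:
{"op": "send_rows", "data": {
  "motion": [
    [[0,0,0.005,0,0,0,0],[0,0,0.017,0,0,0,0],[0,0,0.033,0,0,0,0],[0,0,0.049,0,0,0,0],[0,0,0.063,0,0,0,0],[0,0,0.075,0,0,0,0],[0,0,0.085,0,0,0,0],[0,0,0.094,0,0,0,0],[0,0,0.102,0,0,0,0],[0,0,0.11,0,0,0,0],[0,0,0.118,0,0,0,0],[0,0,0.126,0,0,0,0]]
  ]
}}

```text
clock: 11.22
tcp_pos: [0.5124, 0.0532, 0.2762]
ee_rot: [[0.35, 0.937, 0.001], [0.937, -0.35, 0.0], [0.0, 0.001, -1.0]]
force: [0.0, -0.8, -6.9]
finger_gap: 0.201
```

Call:
{"op": "send_rows", "data": {
  "motion": [
    [[0,0,0.008,0,0,0,0],[0,0,0.016,0,0,0,0],[0,0,0.024,0,0,0,0],[0,0,0.032,0,0,0,0],[0,0,0.04,0,0,0,0],[0,0,0.048,0,0,0,0],[0,0,0.056,0,0,0,0],[0,0,0.064,0,0,0,0],[0,0,0.07,0,0,0,0],[0,0,0.072,0,0,0,0],[0,0,0.072,0,0,0,0],[0,0,0.072,0,0,0,0]]
  ]
}}

```text
clock: 12.72
tcp_pos: [0.5124, 0.0533, 0.2584]
ee_rot: [[0.35, 0.937, 0.001], [0.937, -0.35, 0.0], [0.0, 0.001, -1.0]]
force: [-0.2, 0.1, -5.0]
finger_gap: 0.201
```

The force is shedding as the spring predicts: a 16 mm dip gives about 1.8 N.

Call:
{"op": "send_rows", "data": {
  "motion": [
    [[0,0,0.004,0,0,0,0],[0,0,0.014,0,0,0,0],[0,0,0.026,0,0,0,0],[0,0,0.038,0,0,0,0],[0,0,0.05,0,0,0,0],[0,0,0.062,0,0,0,0],[0,0,0.074,0,0,0,0],[0,0,0.086,0,0,0,0],[0,0,0.098,0,0,0,0],[0,0,0.11,0,0,0,0],[0,0,0.118,0,0,0,0],[0,0,0.12,0,0,0,0]]
  ]
}}

```text
clock: 14.22
tcp_pos: [0.5125, 0.0533, 0.2283]
ee_rot: [[0.35, 0.937, 0.001], [0.937, -0.35, 0.0], [0.0, 0.001, -1.0]]
force: [-1.3, -0.0, -1.9]
finger_gap: 0.203
```

```bash
cat > fz.py <<'E'
from h import *
F=[]
for i in range(12): F.append(r.sense()["force"]); optics.grab_frame("top")
print(np.mean(F,0).round(2),np.std(F,0).round(2));to([.512,.0525,.308],-20.5)
E
python3 fz.py
```

```text
[-1.05 -0.23 -1.76] [0.49 0.49 0.36]
shift [-0.0035 -0.0004 -0.3187] turn [ 0.0011 -0.0007  0.    ] F [-1.05 -0.44 -2.29] gap 0.204 t 14.825
```

Call:
{"op": "send_rows", "data": {
  "motion": [
    [[0,0,0.004,0,0,0,0],[0,-0.001,0.012,0,0,0,0],[0,-0.002,0.02,0,0,0,0],[0,-0.003,0.028,0,0,0,0],[0,-0.004,0.036,0,0,0,0],[0,-0.004,0.044,0,0,0,0],[0,-0.004,0.052,0,0,0,0],[0,-0.004,0.058,0,0,0,0],[0,-0.004,0.06,0,0,0,0],[0,-0.004,0.06,0,0,0,0]]
  ]
}}

```text
clock: 16.08
tcp_pos: [0.5122, 0.0535, 0.2135]
ee_rot: [[0.35, 0.937, 0.002], [0.937, -0.35, 0.0], [0.001, 0.002, -1.0]]
force: [4.5, -2.3, -0.1]
finger_gap: 0.2
```

```bash
python3 fz.py
```

```text
[ 4.29 -2.12 -0.09] [0.63 0.35 0.38]
shift [-0.004   0.0033 -0.3784] turn [ 0.0016 -0.0011  0.0001] F [ 3.55 -1.89  0.08] gap 0.203 t 16.675
```

The vertical load is balanced. The 1 mm sideways shift overcorrected to 4.7 N lateral, so I'll back off most of it.

Call:
{"op": "send_rows", "data": {
  "motion": [
    [[0,0.001,0,0,0,0,0],[0,0.002,0,0,0,0,0],[0,0.003,0,0,0,0,0],[0,0.003,0,0,0,0,0],[0,0.003,0,0,0,0,0]]
  ]
}}

```text
clock: 17.3
tcp_pos: [0.5117, 0.0536, 0.2132]
ee_rot: [[0.35, 0.937, -0.0], [0.937, -0.35, 0.0], [0.0, -0.0, -1.0]]
force: [3.0, -0.8, -0.2]
finger_gap: 0.203
```

```bash
python3 fz.py
```

```text
[ 1.63  0.36 -0.06] [0.71 0.48 0.54]
shift [-0.0035  0.0021 -0.3791] turn [-0.0005 -0.0001  0.0003] F [0.75 0.57 0.21] gap 0.2 t 17.9
```

Call:
{"op": "send_rows", "data": {
  "motion": [
    [[0,0,0,0,0,0,0],[0,0,0,0,0,0,0],[0,0,0,0,0,0,0],[0,0,0,0,0,0,0]]
  ],
  "force": 3
}}

```text
clock: 18.4
tcp_pos: [0.5117, 0.0533, 0.2132]
ee_rot: [[0.35, 0.937, -0.0], [0.937, -0.35, -0.0], [-0.0, -0.0, -1.0]]
force: [-2.8, -0.2, 0.2]
finger_gap: 0.206
```

```bash
python3 fz.py
```

```text
[-1.33  0.35  0.03] [0.7  0.55 0.45]
shift [-0.0028  0.0015 -0.3791] turn [-0.0001  0.0004 -0.0001] F [-1.95  0.24 -0.46] gap 0.202 t 19.0
```

The vertical force is about zero, so I'll release gently.

Call:
{"op": "send_rows", "data": {
  "motion": [
    [[0,0,0,0,0,0,0.22],[0,0,0,0,0,0,0.24],[0,0,0,0,0,0,0.27],[0,0,0,0,0,0,0.32],[0,0,0,0,0,0,0.38],[0,0,0,0,0,0,0.45],[0,0,0,0,0,0,0.5],[0,0,0,0,0,0,0.5],[0,0,0,0,0,0,0.5]]
  ]
}}

```text
clock: 20.12
tcp_pos: [0.5122, 0.0534, 0.2133]
ee_rot: [[0.35, 0.937, 0.001], [0.937, -0.35, 0.0], [0.0, 0.001, -1.0]]
force: [1.0, 0.6, 0.4]
finger_gap: 0.5
```

Run:
```python
from h import *
import cv2
f=optics.grab_frame("wrist")
for i in range(8): optics.grab_frame("top")
g=optics.grab_frame("wrist")
a=cv2.convertScaleAbs(np.hstack([f[130:350,220:420],g[130:350,220:420]]),alpha=1.4)
cv2.imwrite("pics/c4.png",cv2.resize(a,(800,440)));to([.512,.0525,.308],-20.5)
```

```text
shift [-0.0034  0.0007 -0.3787] turn [ 0.001  -0.0004  0.0001] F [-0.29 -0.25 -0.28] gap 0.499 t 20.625
```

View pics/c4.png

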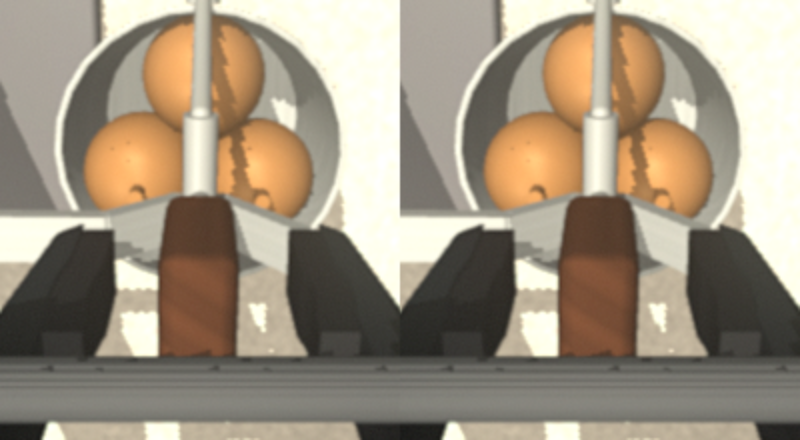

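The pail is let go. The grip is centred between the open fingers with clear gaps, and both frames 0.45 s apart are identical, so it is still. I'll back straight up.

Call:
{"op": "send_rows", "data": {
  "motion": [
    [[0,0,-0.01,0,0,0,0.5],[0,0,-0.03,0,0,0,0.5],[0,0,-0.06,0,0,0,0.5],[0,0,-0.1,0,0,0,0.5],[0,0,-0.16,0,0,0,0.5],[0,0,-0.24,0,0,0,0.5],[0,0,-0.34,0,0,0,0.5],[0,0,-0.44,0,0,0,0.5],[0,0,-0.53,0,0,0,0.5],[0,0,-0.59,0,0,0,0.5],[0,0,-0.6,0,0,0,0.5],[0,0,-0.6,0,0,0,0.5]]
  ]
}}

```text
clock: 22.12
tcp_pos: [0.5119, 0.0533, 0.3634]
ee_rot: [[0.35, 0.937, 0.0], [0.937, -0.35, -0.0], [0.0, 0.0, -1.0]]
force: [-0.5, -0.3, -0.3]
finger_gap: 0.496
```

Run:
```python
from h import *
import cv2
f=optics.grab_frame("wrist")
for i in range(16): optics.grab_frame("top")
g=optics.grab_frame("wrist");s=optics.grab_frame("scene")
print("diff",cv2.absdiff(f,g)[:240].mean())
o=np.zeros((400,800,3),np.uint8);o[:250,:400]=cv2.resize(g,(400,250));o[:,400:]=cv2.resize(s[80:300,220:440],(400,400))
cv2.imwrite("pics/c5.png",cv2.convertScaleAbs(o,alpha=1.6))
```

```text
diff 0.9347721354166667
```

View pics/c5.png

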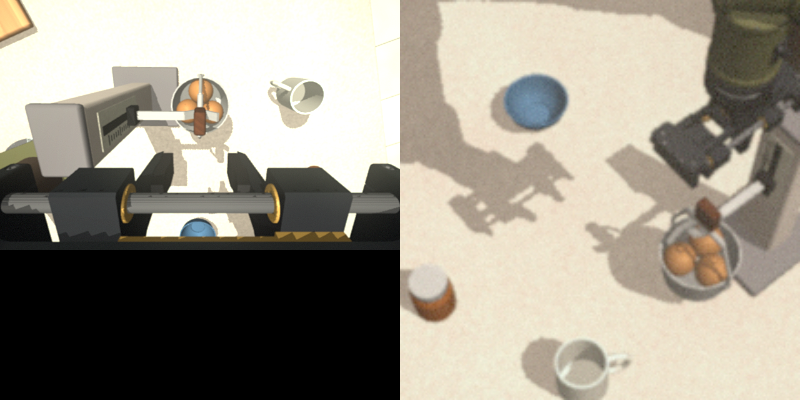

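The pail hangs level and still on the hook (right panel, around (700,255)). The gripper is clear above it, and the bowl, jar and mug are in place.

```bash
python3 -c "
from station import r
print(r.job_done(), r.sense()['clock'])"
```

```text
the job is handed in; nothing more can be done
the job is handed in; nothing more can be done
```

The pail is hanging on the scale hook, released, and the job is handed in; no verdict came back. The arm took about 23 s of the 61 s allowed.

**What I did:** I gripped the wooden block high up, lifted the pail (about 6.6 N, so roughly 0.67 kg), and passed the bar over the hook tip. I then lowered it at about 16–24 mm/s until the wrist's vertical force read about 0 N. At that point the dip, worked out from the arm height, was about 60 mm. I cut the grip to 3 N, opened the fingers slowly and backed straight up.

**Last checks:**
- **Stillness:** wrist pictures taken about 0.8 s apart after I backed away were nearly identical (mean difference 0.9 grey levels, about noise).
- **Hang:** by eye, the pail hangs level with the bar in the trough and the gripper clear.
- **Other objects:** the mug, jar and bowl look undisturbed by eye; I did not measure them again.
- **Sideways force:** a 1 mm sideways correction during lowering overshot and pushed about 4.7 N sideways. I backed it off to about 1.4 N before letting go.
- **Not measured:** I had no direct reading of the hook's joint or its speed.

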